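Measure a blind bolt bore in a chair leg with a sliding-stop depth gauge

TASK

Take the slim depth gauge off its fork stand, lower its rod into the large hole of the tilted leg blank and push until the rod bottoms out, so that the wood itself pushes the sliding stop up the rod, and hold it there for a second. Then draw it out and hang it back on the same stand with the stop still showing the measured depth, and let go. Do not touch the stop with the fingers, and leave everything else on the desk where it is.

Things in the scene. Friction and masses are not known exactly. Their poses are not given: they have to be found in the camera images.
- gauge: Slim depth gauge, 170 mm long, about 190 g, loose, hanging upright in the fork of 'stand'. Origin at the rod's tip, z along the rod towards the handle; round, so yaw means nothing. From the tip: steel rod 16 mm in diameter, 110 mm long; shoulder disc 44 mm in diameter (110 to 116 mm); black handle 30 mm in diameter (116 to 170 mm), the place to grip.
- stop (a joint): The sliding stop of the gauge: an aluminium disc 36 mm in diameter and 14 mm high round the rod. Value = distance in m from the rod's tip to the stop's underside = the depth reading (start 0.018 to 0.040, travel 0 to 0.094). Stiff: it stays where it is left and takes about 3 N to move, more than the gauge's weight, so the gauge must be pushed.
- stop_underside (a point): Centre of the underside of the sliding stop, on the rod's axis.
- gauge_tip (a point): Tip of the gauge's rod.
- gauge_shoulder (a point): Point on the rod's axis 110 mm from the tip: underside of the shoulder disc, which rests on the fork.
- stand: Fixed fork stand of the slim gauge. Origin on the desk under the seat point; the slot opens towards the stand's -x (roughly towards the robot). Base plate 125 x 110 x 10 mm (x -32 to +92 mm); post 22 x 50 mm at x 55 to 77 mm, 132 mm high; fork plate 8 mm thick, its top at 140 mm. Slot 24 mm wide from the tines' open ends at x = -33 mm to its end at x = +22 mm; tines 13 mm wide.
- stand_seat (a point): Seat point on the fork: mid-slot, 140 mm above the desk on the tines' top, where the centre of the shoulder's underside hangs; axes as the stand's. The stop does not pass the slot: lift the gauge a few mm and draw it out level along -x until the stop is clear (about 60 mm) before raising it; come back the same way.
- jig: Fixed drilling jig: steel base plate 150 x 225 x 12 mm with two aluminium cheeks 60 mm (x) x 10 mm, up to 112 mm high, at y = +-98 mm, holding the leg blank between them. Origin on the desk under the middle; its -x is the side to which the blank leans.
- leg_blank (a joint): Tilt of the leg blank in rad (0.37 to 0.58): how far its drilled face leans from level towards the jig's -x, so the bore's axis from vertical. Clamped: it does not move when pushed. The blank is a light wooden block 110 x 180 mm, 100 mm thick, turned about its centre 92 mm above the desk. It also has two 10 mm pilot holes, too narrow for the rod.
- bore_mouth (a point): Centre of the mouth of the large bore (20 mm in diameter, 2 mm of play round the rod, 2 mm chamfer), in the blank's drilled face, 35 mm to the jig's +y from its middle. Its z axis points out of the wood along the bore's axis, y as the jig's y.
- bore_depth (a joint): Depth of the large bore in m, from the drilled face to its flat rigid bottom (differs from start to start, 0.055 to 0.077).
- bore_bottom (a point): Centre of the bore's flat bottom; same axes as bore_mouth.
- spare_stand: Fixed stand like the other, but with a slot 36 mm wide, carrying the thick spare gauge. Same heights; origin under its seat point.
- spare_gauge: Thick spare gauge without sliding stop, loose, hanging in spare_stand: rod 26 mm in diameter and 100 mm long (does not fit the bore), 50 mm shoulder disc, handle like the other's; its top 200 mm above the desk. Origin at the rod's tip. Leave alone.
- bottle: Water bottle, 68 mm in diameter, 210 mm tall. Origin under its base. Leave alone.
- mug: White mug, 80 mm wide, 90 mm tall. Origin under its base. Leave alone.
- tape_roll: Cardboard roll lying flat, 72 mm in diameter, 24 mm high. Origin under its centre. Leave alone.
- stapler: Stapler, 120 x 34 mm, 42 mm high. Origin under its centre. Leave alone.
- handset: Telephone handset, 205 x 48 mm, 43 mm high. Origin under its centre. Leave alone.
- food_box: Open white plastic box, 110 x 150 x 60 mm. Origin under its centre. Leave alone.
Mind the look-alikes: they are no part of the job. What is shaped like the stand but green is not meant.

How it is judged:
By the outcome, as a careful person would: the job done as asked, in the order asked, and still so for the second after the job is handed in, with the robot touching nothing.
It also fails if it takes over 64 s, if anything falls off the work surface, if the arm or the gripper's body presses on something with over 40 N, if the wrist force passes 120 N, or if a joint passes its speed limit or range.

ROBOT

A 7-joint arm with a two-finger parallel gripper is mounted at the origin on the work surface. World frame = base frame: x ahead of the robot, y to its left, z up, the work surface at z = 0. Lengths are in m, angles in rad, forces in N, time in s.
With the tool pointing down it reaches from about 0.425 to 0.875 m from the base axis. Payload 8.4 kg.
Tool frame: the origin (TCP) lies midway between the tips of the shut fingers; the grasp point (between the pads) lies 19 mm behind it; z points along the fingers, y is the line along which they close (so a half turn about z gives the same grasp; the last joint's range is limited). The gripper opens to 85 mm and grips with 20 to 120 N. Pads are 22 mm wide; open, the fingers measure 114 mm over their backs; the gripper's body (76 mm by 85 mm) begins 54 mm behind the grasp point. The pads swing forward as they close: fully open they stand 13 mm farther back than shut.
Start: joints at [1.165, 0.333, 0.04, 1.465, -0.013, 1.343, -0.059], TCP at [0.196, -0.62, 0.231] pointing down, gripper open.
Joint ranges: [-2.58, 2.58], [-0.38, 2.09], [-1.3, 1.39], [0.25, 2.4], [-1.5, 4.64], [0.08, 2.09], [-2.65, 2.65]. Speed limits (rad/s): [2.22, 2.22, 2.79, 2.79, 3.14, 3.14, 3.14].

INTERFACE

Orientations are given as a rotation vector (axis times angle).
In Python, from workcell import robot gives the robot as it stands. Calls block until the motion is done:
- robot.move_pose(position, orientation): joint-space move of the TCP to a pose.
- robot.move_straight(position, rot=None, speed=0.15, stop_force=None): straight line of the TCP; rot=None keeps the orientation; speed is the mean speed in m/s. With stop_force (N) it stops when the force on the tool has changed by that much, and returns True; else False.
- robot.move_j(angles): joint-space move.
- robot.gripper_to(opening, f_grip=None): opening from 0.0 (shut) to 1.0 (fully open); f_grip is the grip in N (None keeps the last); returns when the fingers have stopped.
- robot.wait(seconds).
- robot.solve_ik(position, orientation): joint angles nearest the present ones, or None.
- robot.get_state(): the state.
- robot.read_camera(name): name is "side" or "top"; returns the picture (420x560x3 uint8, blue, green, red); there is no depth.
- robot.calibration(name): a dict with "fx", "fy", "cx", "cy" (pixels), "R" (3x3) and "t" (3): a world point X has camera coordinates R X + t. Camera axes: x right, y down, z forward; pixel columns grow to the right and rows downward; lengths in m; the calibration is good to about 2 mm. A picture is of the moment at which its call begins. calibration takes no time and is no camera call.
A pose or a line that the arm cannot do raises robot.Unreachable and nothing moves.
- robot.sign_off(): hands the job in; it is judged then, once.
The state is a dict: "t": time; "joints": joint angles; "joint_vel": joint speeds; "tau": joint torques, N m; "eef_pos": TCP position; "eef_rot": TCP orientation; "ft_force": force on the tool from outside, world axes, zero at the start; "wrist_torque": the same for the moment, N m; "grip_width": opening from 0.0 (shut) to 1.0 (fully open); "grip_force": force on a finger pad.
Only numpy, scipy, OpenCV 4.12 (cv2) and the standard library are available. Lean on these libraries where they do the work, as an engineer would, in place of code of your own. Each camera call takes 0.05 s, during which the arm holds its last target. There are 200 camera calls.

## Working session

There is one attempt and no reset: what is moved stays moved. The work goes in short steps, each a Python script; the robot and the scene stay as the last script left them, time stands still between calls to the robot, and variables do not carry over. Pictures are saved under pics/ and viewed, at most 10 in all, crops included, and the job is handed in when it is done.

```bash
mkdir -p pics; python3 - <<'E'
from workcell import robot
import cv2
for n in("side","top"):
    cv2.imwrite(f"pics/{n}0.png",robot.read_camera(n)); c=robot.calibration(n); print(n,c)
print(robot.get_state())
E
```

```text
side {'fx': 501.12687522309676, 'fy': 501.12687522309676, 'cx': 283.7034217285242, 'cy': 203.5996327803649, 'R': array([[-0.94289905, -0.33282022, -0.01311806],
       [-0.24710263,  0.72537892, -0.64246845],
       [ 0.22334205, -0.60254138, -0.76619985]]), 't': array([0.53109146, 0.21718499, 1.41543204])}
top {'fx': 538.6548991167983, 'fy': 538.6548991167983, 'cx': 274.5874269033666, 'cy': 214.60239524586004, 'R': array([[-2.78537413e-02, -9.99606771e-01, -3.23597767e-03],
       [-9.92329970e-01,  2.80407241e-02, -1.20394970e-01],
       [ 1.20438366e-01, -1.42292725e-04, -9.92720796e-01]]), 't': array([0.02629615, 0.59587439, 1.68415485])}
{'t': 0.1, 'joints': array([ 1.16474011,  0.33382672,  0.03984749,  1.46619858, -0.01340647,
        1.34328498, -0.05847149]), 'joint_vel': array([ 0.00207041, -0.00122437,  0.00086277, -0.00288811,  0.00032324,
       -0.00044249,  0.00115528]), 'tau': array([ 3.72407434e-03, -6.60015106e+01,  1.37009628e+00, -4.06471038e+01,
        1.70478917e-02,  8.93294084e-03, -2.47401698e-05]), 'eef_pos': array([ 0.1962088 , -0.61924325,  0.23051088]), 'eef_rot': array([-3.10327621e+00, -4.79957988e-01,  4.74608546e-04]), 'ft_force': array([ 0.17530777, -0.06001939, -0.28963187]), 'wrist_torque': array([-0.0178231 ,  0.00777355, -0.01598886]), 'grip_force': 0.0, 'grip_width': 1.0036082955527164}
```

View pics/side0.png

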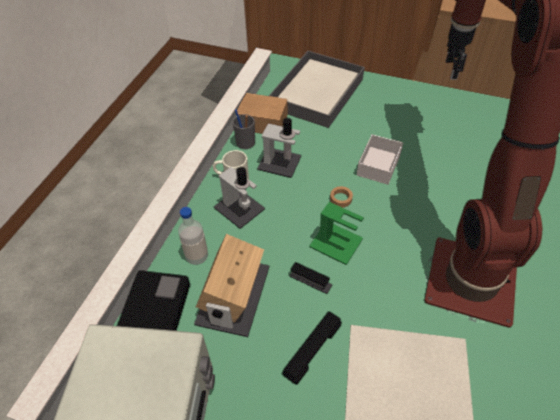

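View pics/top0.png

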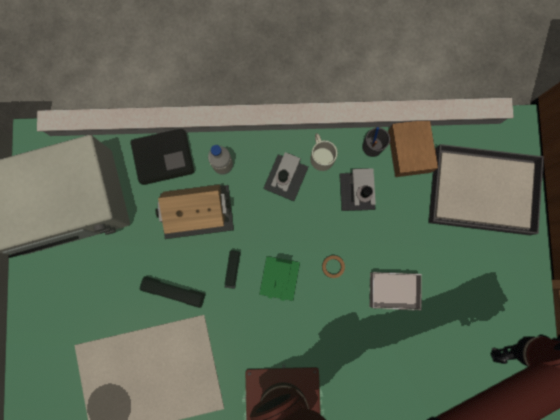

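The side view shows the gauge on grey stands A at about (241,180) and B at about (287,130). The green look-alike is at (338,232), and the leg blank is at (232,280) with its large hole and two pilot holes. In the top view A is at (284,176), B at (366,192) and the blank at (192,212). Next, a close crop of all of these.

```bash
python3 - <<'E'
import cv2,numpy as np
s=cv2.imread("pics/side0.png");t=cv2.imread("pics/top0.png")
def crop(im,x,y,w,h,k):
    c=cv2.resize(im[y:y+h,x:x+w],None,fx=k,fy=k,interpolation=cv2.INTER_CUBIC)
    for i in range(0,w,10):
        cv2.line(c,(i*k,0),(i*k,12 if i%50 else 25),(0,255,255),1)
        if i%20==0: cv2.putText(c,str(x+i),(i*k+2,12),0,.4,(0,255,255),1)
    for i in range(0,h,10):
        cv2.line(c,(0,i*k),(12,i*k),(0,255,255),1)
        if i%20==0: cv2.putText(c,str(y+i),(2,i*k+12),0,.4,(0,255,255),1)
    return c
cv2.imwrite("pics/c1.png",np.hstack([crop(s,205,110,100,120,4),crop(s,190,225,90,120,4)]))
cv2.imwrite("pics/c2.png",np.hstack([crop(t,260,145,130,75,4),]))
cv2.imwrite("pics/c2.png",np.vstack([crop(t,260,145,130,65,6),np.hstack([crop(t,150,180,90,65,3),crop(t,150,180,90,65,3)[:,:0]]) if 0 else cv2.copyMakeBorder(crop(t,150,180,90,65,3),0,0,0,780-270,0)]))
E
```

```text
(no output)
```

View pics/c1.png

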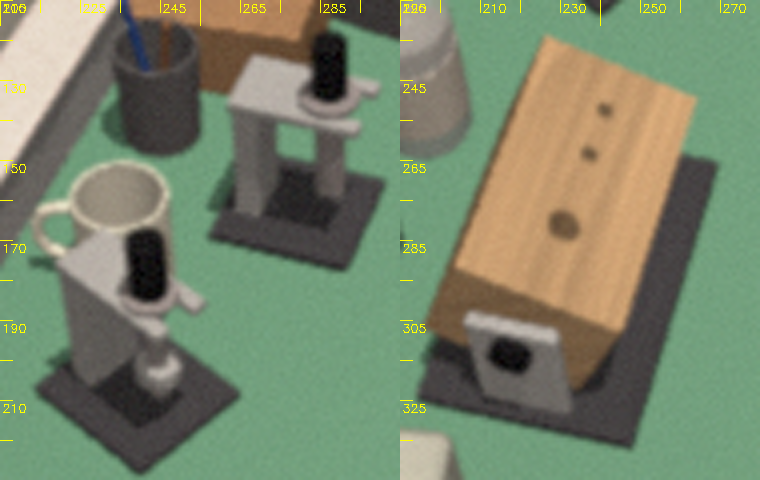

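View pics/c2.png

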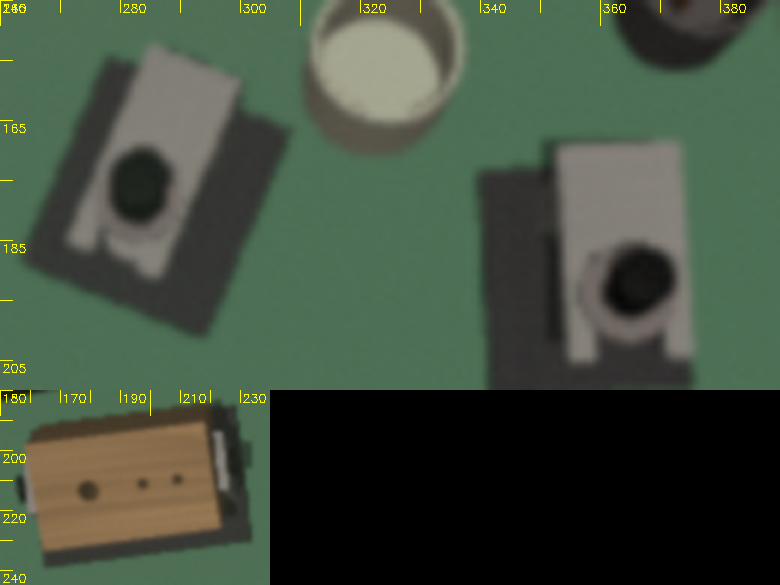

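Gauge A (top view 283,176; side 242,171) is the slim one: its stop disc shows at side (244,203). B at (287,130) has a thick rod and no stop, and the green stand is out. Next I'll fit both models to the corners read from the crops.

```bash
cat > h.py <<'E'
import numpy as np, cv2
from scipy.optimize import least_squares
from scipy.spatial.transform import Rotation as Rn
from workcell import robot
C={n:robot.calibration(n) for n in("side","top")}
def proj(n,P):
    c=C[n];q=np.atleast_2d(P)@c["R"].T+c["t"];return np.c_[c["fx"]*q[:,0]/q[:,2]+c["cx"],c["fy"]*q[:,1]/q[:,2]+c["cy"]]
def un(p,k,x0,y0,ox=0,oy=0):
    p=np.array(p,float);return (p-[ox,oy]+.5)/k-.5+[x0,y0]
def Rz(a): return Rn.from_euler('z',a).as_matrix()
def tri(obs):  # {cam:(u,v)} -> point
    return least_squares(lambda X:np.concatenate([proj(n,X)[0]-u for n,u in obs.items()]),[.6,0,.1])
E
python3 - <<'E'
from h import *
S=lambda p:un(p,4,205,110); S2=lambda p:un(p,4,190,225,400,0); T=lambda p:un(p,6,260,145); T2=lambda p:un(p,3,150,180,0,390)
st=[("top",T,(105,57),(92,55,10)),("top",T,(290,128),(92,-55,10)),("top",T,(22,263),(-32,55,10)),("top",T,(203,337),(-32,-55,10)),
("top",T,(151,45),(77,25,140)),("top",T,(242,79),(77,-25,140)),("top",T,(67,242),(-33,25,140)),("top",T,(160,278),(-33,-25,140)),
("side",S,(37,388),(92,-55,10)) ,("side",S,(240,395),(-32,55,10)),("side",S,(140,472),(-32,-55,10))]
# check side corner ids by fit residuals
def show(f,names):
    r=f.fun.reshape(-1,2)
    for a,b in zip(names,r): print(a[0],a[3],b.round(2))
def fs(p): return np.concatenate([proj(n,(Rz(p[2])@(np.array(L)/1e3)+[p[0],p[1],0]))[0]-f(u) for n,f,u,L in st])
for a0 in(0,):
    f=least_squares(fs,[.7,0,-.3],loss="soft_l1"); print("stand",f.x,f.cost); f.fun=fs(f.x);show(f,st)
print({k:proj("side",np.array(f.x[[0,1]].tolist()+[0])+Rz(f.x[2])@np.array(v)) .round(1) for k,v in {"fl":(-.032,.055,.01),"fr":(-.032,-.055,.01),"br":(.092,-.055,.01),"bl":(.092,.055,.01)}.items()})
g=tri({"top":T((139,185)),"side":S((147,245))});print("handle top",g.x,g.fun)
jg=[("top",T2,(25,443),(55,90)),("top",T2,(206,422),(55,-90)),("top",T2,(221,527),(-55,-90)),("top",T2,(43,552),(-55,90)),("top",T2,(88,491),(0,35)),
("side",S2,(545,37),(55,-90)),("side",S2,(697,98),(-55,-90)),("side",S2,(622,330),(-55,90)),("side",S2,(455,268),(55,90)),("side",S2,(564,225),(0,35))]
def loc(p,L):
    t=p[3];R=Rz(p[2])@Rn.from_euler('y',-t).as_matrix()
    return R@np.array([L[0]/1e3,L[1]/1e3,.05])+[p[0],p[1],.092]
def fj(p): return np.concatenate([proj(n,loc(p,L))[0]-f(u) for n,f,u,L in jg])
f=least_squares(fj,[.65,.3,.1,.45],loss="soft_l1");f.fun=fj(f.x);print("jig",f.x,f.cost);show(f,jg);print("mouth",loc(f.x,(0,35)))
g=tri({"top":T2((88,491)),"side":S2((564,225))});print("mouth tri",g.x,g.fun)
print(np.linalg.norm(loc(f.x,(0,35))[:2]))
E
```

```text
stand [ 0.69455571 -0.01753276 -0.40339185] 128.08728146028307
top (92, 55, 10) [-0.36 -0.33]
top (92, -55, 10) [ 0.03 -0.14]
top (-32, 55, 10) [-0.45 -0.03]
top (-32, -55, 10) [ 0.81 -0.13]
top (77, 25, 140) [-0.63 -0.24]
top (77, -25, 140) [-0.47 -0.01]
top (-33, 25, 140) [0.08 0.1 ]
top (-33, -25, 140) [0.01 0.09]
side (92, -55, 10) [ 24.39 -18.93]
side (-32, 55, 10) [-23.96  19.46]
side (-32, -55, 10) [ 25.95 -20.41]
{'fl': array([[240.7, 227.8]]), 'fr': array([[265.6, 207.2]]), 'br': array([[238.3, 187.7]]), 'bl': array([[213.3, 207. ]])}
handle top [ 0.69287848 -0.01696893  0.19729506] [-0.1703135  -0.54091618  0.54668529  0.08428161]
jig [0.61684179 0.26258686 0.10042018 0.33010119] 1.2431651956290495
top (55, 90) [-0.07 -0.04]
top (55, -90) [-0.43 -0.7 ]
top (-55, -90) [-0.2  -0.09]
top (-55, 90) [ 0.02 -0.82]
top (0, 35) [ 0.21 -0.47]
side (55, -90) [0.27 0.06]
side (-55, -90) [ 0.51 -0.2 ]
side (-55, 90) [0.22 0.44]
side (55, 90) [0.08 0.08]
side (0, 35) [ 0.63 -0.09]
mouth [0.5972077  0.29578577 0.13930048]
mouth tri [0.59723939 0.29674131 0.14004097] [-0.15562069 -0.5042927   0.43719643  0.06656294]
0.6664429912380107
```

Both fits are good to under 1 px, once the stand's side corners are relabelled: I had swapped them, and the prediction matches them correctly. The blank's tilt of 0.33 falls outside the stated 0.37 to 0.58, so I'll re-measure it on an averaged, enlarged picture.

```bash
cat >> h.py <<'E'
def face(p,L,h=.05):
    R=Rz(p[2])@Rn.from_euler('y',-p[3]).as_matrix()
    return R@np.array([L[0]/1e3,L[1]/1e3,h])+[p[0],p[1],.092]
E
python3 - <<'E'
from h import *
A={n:np.mean([robot.read_camera(n).astype(float) for _ in range(6)],0) for n in C}
np.savez("avg.npz",**A)
out=[]
for n,(x,y,w,h),k in(("side",(195,230,75,90),6),("top",(152,187,72,55),4)):
    out.append(cv2.resize(np.clip(A[n][y:y+h,x:x+w]*1.3,0,255).astype(np.uint8),None,fx=k,fy=k,interpolation=cv2.INTER_CUBIC))
p=np.array([0.61684,0.26259,0.10042,0.33010])
for (n,(x,y,w,h),k),o in zip((("side",(195,230,75,90),6),("top",(152,187,72,55),4)),out):
  for t,col in((.33,(255,0,0)),(.40,(0,0,255))):
    q=p.copy();q[3]=t
    # keep face centre
    q[:2]+=(face(p,(0,0))-face(q,(0,0)))[:2]
    for hh in(.05,-.05):
        u=((proj(n,np.array([face(q,L,hh) for L in((55,90),(55,-90),(-55,-90),(-55,90))]))-[x,y]+.5)*k-.5)
        if hh>0: cv2.polylines(o,[np.round(u*16).astype(np.int32)],True,col,1,cv2.LINE_AA,4)
        else: 
            for a in u: cv2.circle(o,tuple(int(v) for v in a.round()),3,col,1)
out[1]=cv2.copyMakeBorder(out[1],0,540-220,0,0,cv2.BORDER_CONSTANT)
cv2.imwrite("pics/jig.png",np.hstack(out))
E
```

```text
(no output)
```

View pics/jig.png

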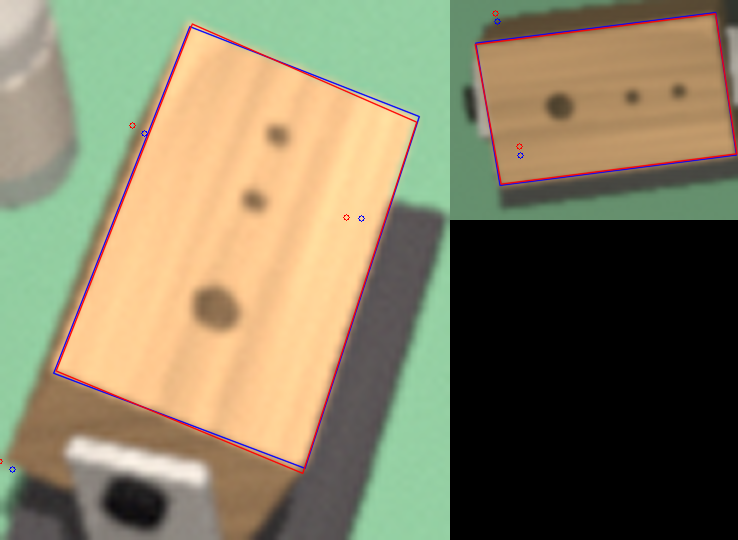

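In the enlarged view both outlines, 0.33 and 0.40, lie within half a pixel of the top face: side corners (190,25), (418,118), (303,470) and (55,372) in crop pixels. That's too weak by eye, so I'll fit the edges subpixel.

```bash
cat > fit.py <<'E'
from h import *
from scipy.ndimage import map_coordinates, gaussian_filter
A=np.load("avg.npz")
F=[(55,90),(55,-90),(-55,-90),(-55,90)]
E=[(n,(*F[i],.05),(*F[(i+1)%4],.05)) for n in C for i in range(4)]
E+=[(n,(55,90,-.05),(55,-90,-.05)) for n in C]+[("side",(55,90,.05),(55,90,-.05))]
P=lambda p,a:face(p,a[:2],a[2])
def meas(p,off,w=3):
    out=[]
    for n,a,b in E:
        im=A[n]; o=off[n]
        for s in np.linspace(.08,.92,25):
            X=np.array([P(p,a)*(1-s)+P(p,b)*s]); u=proj(n,X)[0]+o
            d=np.diff(proj(n,np.array([P(p,a),P(p,b)])),axis=0)[0]; d/=np.linalg.norm(d); m=np.array([-d[1],d[0]])
            ts=np.arange(-w,w+.01,.1); q=u+ts[:,None]*m
            g=sum(np.abs(np.gradient(map_coordinates(im[:,:,c],[q[:,1],q[:,0]],order=1))) for c in range(3))
            g=gaussian_filter(g,4)
            i=g.argmax()
            if 3<i<len(ts)-4: out.append((n,a,b,s,m,q[i]))
    return out
def run(p,off,free,tfix=None):
    for w in(3,2.5,2,1.5,1.5):
        M=meas(p,off,w)
        def r(v):
            q=np.array(v[:4]); 
            if tfix: q[3]=tfix
            o={"side":v[4:6],"top":v[6:8]}
            R=[m@(proj(n,np.array([P(q,a)*(1-s)+P(q,b)*s]))[0]+o[n]-x) for n,a,b,s,m,x in M]
            return np.r_[R,np.array(v[4:8])*(5 if free else 1e4)]
        f=least_squares(r,np.r_[p,off["side"],off["top"]],loss="soft_l1",f_scale=.2)
        p=f.x[:4]; off={"side":f.x[4:6],"top":f.x[6:8]}
        if tfix: p[3]=tfix
    R=r(f.x); per={}
    for k,(n,a,b,*_ ) in zip(R,M): per.setdefault((n,a,b),[]).append(k)
    return p,off,f.cost,per
if __name__=="__main__":
    z={"side":np.zeros(2),"top":np.zeros(2)}
    for free,tf in((0,None),(1,None),(1,.37),(1,.40)):
        p,o,c,per=run(np.array([.6168,.2626,.1004,tf or .36]),z,free,tf); print(free,tf,p.round(4),o,round(c,2),face(p,(0,35)).round(4))
        if tf is None:
            for k,v in per.items(): print("  ",k,len(v),np.median(v).round(2),np.std(v).round(2))
E
python3 fit.py
```

```text
0 None [0.6189 0.2626 0.0878 0.3656] {'side': array([-5.92428843e-08, -6.63043868e-08]), 'top': array([-3.10528994e-08,  8.62662566e-08])} 10.24 [0.598  0.2959 0.1387]
   ('side', (55, 90, 0.05), (55, -90, 0.05)) 25 0.34 0.19
   ('side', (55, -90, 0.05), (-55, -90, 0.05)) 25 0.14 0.16
   ('side', (-55, -90, 0.05), (-55, 90, 0.05)) 25 -0.17 0.28
   ('side', (-55, 90, 0.05), (55, 90, 0.05)) 25 -0.09 0.18
   ('top', (55, 90, 0.05), (55, -90, 0.05)) 25 -0.36 0.24
   ('top', (55, -90, 0.05), (-55, -90, 0.05)) 16 -0.17 0.22
   ('top', (-55, -90, 0.05), (-55, 90, 0.05)) 20 0.62 0.2
   ('top', (-55, 90, 0.05), (55, 90, 0.05)) 18 0.27 0.14
   ('side', (55, 90, -0.05), (55, -90, -0.05)) 12 -0.43 0.74
   ('top', (55, 90, -0.05), (55, -90, -0.05)) 24 -0.05 0.34
   ('side', (55, 90, 0.05), (55, 90, -0.05)) 13 -0.83 0.29
1 None [0.6196 0.2635 0.098  0.3759] {'side': array([-0.03681108, -0.43718248]), 'top': array([-0.00889111,  0.52518984])} 5.29 [0.5979 0.2965 0.1385]
   ('side', (55, 90, 0.05), (55, -90, 0.05)) 25 0.1 0.15
   ('side', (55, -90, 0.05), (-55, -90, 0.05)) 25 0.1 0.13
   ('side', (-55, -90, 0.05), (-55, 90, 0.05)) 25 0.1 0.14
   ('side', (-55, 90, 0.05), (55, 90, 0.05)) 25 0.1 0.15
   ('top', (55, 90, 0.05), (55, -90, 0.05)) 25 0.11 0.11
   ('top', (55, -90, 0.05), (-55, -90, 0.05)) 20 0.06 0.16
   ('top', (-55, -90, 0.05), (-55, 90, 0.05)) 25 0.29 0.12
   ('top', (-55, 90, 0.05), (55, 90, 0.05)) 15 0.09 0.25
   ('side', (55, 90, -0.05), (55, -90, -0.05)) 18 -0.1 0.13
   ('top', (55, 90, -0.05), (55, -90, -0.05)) 25 0.2 0.28
   ('side', (55, 90, 0.05), (55, 90, -0.05)) 14 -0.55 0.33
1 0.37 [0.6194 0.2634 0.0964 0.37  ] {'side': array([-0.05673991, -0.43733969]), 'top': array([-0.00711556,  0.50336351])} 5.32 [0.598  0.2965 0.1386]
1 0.4 [0.6203 0.2635 0.1014 0.4   ] {'side': array([-0.0064493 , -0.43425767]), 'top': array([-0.02917349,  0.62901721])} 9.62 [0.5974 0.2964 0.1381]
```

The tilt is 0.376, which is within range. The mouth is at (0.598, 0.2965, 0.1385), against an expected height of about 0.1385. The stand is at (0.694, -0.017) with yaw -0.40. First move: plan, approach and grasp.

```bash
cat >> h.py <<'E'
SX,SY,SA=.6940,-.0172,-.4034
JP=np.array([.6195,.2634,.0975,.3755])
sx=Rz(SA)[:,0]; SEAT=np.array([SX,SY,.140])
def rv(y,z): # tool rotvec from closing axis and pointing axis
    return Rn.from_matrix(np.c_[np.cross(y,z),y,z]).as_rotvec()
nb=Rz(JP[2])@Rn.from_euler('y',-JP[3]).apply([0,0,1]); MOUTH=face(JP,(0,35)); jy=Rz(JP[2])[:,1]
G=.128
def st(): 
    s=robot.get_state(); print(round(s["t"],2),s["eef_pos"].round(4),s["ft_force"].round(2),"w",round(s["grip_width"],3),"f",round(s["grip_force"],1),s["joints"].round(2)); return s
E
python3 - <<'E'
from h import *
for sg in(1,-1):
    for nm,p,o in(("stand",SEAT+[0,0,.018],rv(sg*Rz(SA)[:,1],np.array([0,0,-1.]))),("out",SEAT-.08*sx+[0,0,.25],rv(sg*Rz(SA)[:,1],np.array([0,0,-1.]))),("pre",MOUTH+nb*(G+.03),rv(sg*jy,-nb)),("in",MOUTH+nb*(G-.08),rv(sg*jy,-nb))):
        q=robot.solve_ik(p,o); print(sg,nm,None if q is None else np.round(q,2))
E
```

```text
1 stand [ 0.45  0.56 -0.71  1.4   0.37  1.31  0.89]
1 out [ 0.45  0.32 -0.75  1.23  0.22  1.67  0.92]
1 pre [ 0.22  0.06 -0.93  1.75  0.3   1.06  0.86]
1 in [ 0.24  0.28 -1.01  1.81  0.58  0.93  0.66]
-1 stand [ 0.3   0.51 -0.48  1.41  0.24  1.28 -2.17]
-1 out [ 0.4   0.31 -0.67  1.23  0.19  1.66 -2.2 ]
-1 pre [-0.73 -0.    0.04  1.79  0.24  1.04 -2.25]
-1 in [ 0.12  0.24 -0.86  1.82  0.51  0.9  -2.44]
```

```bash
python3 - <<'E'
from h import *
D=rv(Rz(SA)[:,1],np.array([0,0,-1.]))
p=robot.get_state()["eef_pos"]
robot.move_straight(p+[0,0,.13],speed=.2)
robot.move_pose(SEAT+[0,0,.20],D); st()
print(robot.move_straight(SEAT+[0,0,.10],speed=.15))
print(robot.move_straight(SEAT+[0,0,.018],speed=.06,stop_force=4)); st()
cv2.imwrite("pics/g_side.png",robot.read_camera("side"))
robot.gripper_to(0.0,f_grip=80); st()
E
```

```text
4.26 [ 0.694  -0.0186  0.3399] [ 0.19 -0.77 -0.95] w 1.0 f 0.0 [ 0.4   0.49 -0.7   1.12  0.31  1.63  0.94]
False
False
6.59 [ 0.6942 -0.0172  0.1585] [-0.11 -0.05  0.24] w 0.999 f 0.0 [ 0.43  0.56 -0.68  1.4   0.35  1.3   0.9 ]
7.2 [ 0.6942 -0.0172  0.1583] [-0.44  0.3   2.54] w 0.333 f 78.8 [ 0.43  0.56 -0.68  1.4   0.35  1.3   0.9 ]
```

Gripped: the width reads about 28 mm, as expected for the 30 mm handle. Next I'll lift, draw it out level, raise it and look.

```bash
python3 - <<'E'
from h import *
b=SEAT+[0,0,.018]
robot.move_straight(b+[0,0,.007],speed=.05); st()
robot.move_straight(b-.085*sx+[0,0,.007],speed=.08); st()
robot.move_straight(b-.085*sx+[0,0,.16],speed=.2); s=st()
out=[]
R=Rn.from_rotvec(s["eef_rot"]).as_matrix()
for n,k in(("side",6),("top",6)):
    im=np.mean([robot.read_camera(n).astype(float) for _ in range(3)],0); np.save(f"held_{n}.npy",im)
    tip=s["eef_pos"]+R[:,2]*G
    u=proj(n,tip)[0]; x,y=int(u[0]-30),int(u[1]-45)
    o=cv2.resize(np.clip(im[y:y+66,x:x+62],0,255).astype(np.uint8),None,fx=k,fy=k,interpolation=cv2.INTER_CUBIC)
    for h in(0,.03,.11): 
        v=((proj(n,tip-R[:,2]*h)[0]-[x,y]+.5)*k-.5).round().astype(int); cv2.circle(o,tuple(int(i) for i in v),3,(0,0,255),1)
    print(n,x,y); out.append(o)
cv2.imwrite("pics/held.png",np.hstack(out))
E
```

```text
7.49 [ 0.6941 -0.0171  0.1653] [ 0.47  0.17 -1.26] w 0.335 f 78.8 [ 0.43  0.55 -0.68  1.4   0.35  1.32  0.9 ]
8.7 [0.6162 0.0158 0.165 ] [ 0.96 -0.32 -1.45] w 0.332 f 78.8 [ 0.48  0.4  -0.73  1.61  0.28  1.24  0.86]
9.62 [0.6154 0.016  0.3166] [-1.11 -0.62 -2.37] w 0.331 f 78.8 [ 0.48  0.32 -0.76  1.38  0.22  1.52  0.91]
side 233 142
top 242 156
```

View pics/held.png

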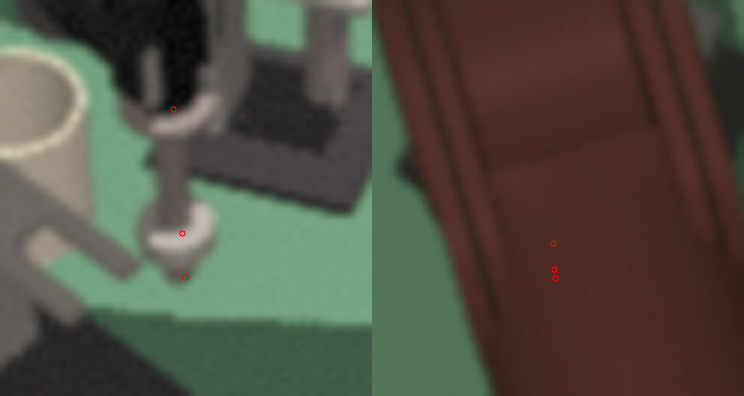

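The side picture shows the slim gauge held upright, with the shoulder at (170,109), the stop at about (178,230) and the tip at about (180,280) in crop pixels. It sits some 0.7 px left of the prediction, or 1 to 2 mm. I'll check it against the bore at a pre-insertion pose.

```bash
python3 - <<'E'
from h import *
B=rv(jy,-nb)
robot.move_pose(MOUTH+nb*(G+.07),B); st()
robot.move_straight(MOUTH+nb*(G+.012),speed=.1); s=st()
R=Rn.from_rotvec(s["eef_rot"]).as_matrix(); print("angle err",np.arccos(R[:,2]@-nb))
out=[]
for n,k in(("side",8),("top",6)):
    im=np.mean([robot.read_camera(n).astype(float) for _ in range(3)],0); np.save(f"pre_{n}.npy",im)
    tip=s["eef_pos"]+R[:,2]*G
    u=proj(n,tip)[0]; x,y=int(u[0]-25),int(u[1]-45)
    o=cv2.resize(np.clip(im[y:y+70,x:x+50]*1.2,0,255).astype(np.uint8),None,fx=k,fy=k,interpolation=cv2.INTER_CUBIC)
    for h in(0,.03,.11): 
        v=((proj(n,tip-R[:,2]*h)[0]-[x,y]+.5)*k-.5).round().astype(int); cv2.circle(o,tuple(int(i) for i in v),3,(0,0,255),1)
    v=((proj(n,MOUTH)[0]-[x,y]+.5)*k-.5).round().astype(int); cv2.drawMarker(o,tuple(int(i) for i in v),(255,0,0),0,9)
    print(n,x,y); out.append(cv2.copyMakeBorder(o,0,560-o.shape[0],0,0,0))
cv2.imwrite("pics/pre.png",np.hstack(out))
E
```

```text
11.03 [0.527  0.2873 0.3228] [ 0.13 -0.13 -1.75] w 0.332 f 78.8 [ 0.41  0.01 -1.1   1.71  0.23  1.12  0.91]
11.77 [0.5469 0.2917 0.2691] [ 0.09  0.11 -0.97] w 0.335 f 78.8 [ 0.37  0.12 -1.1   1.76  0.37  1.04  0.81]
angle err 0.0006424155278576235
side 207 234
top 153 168
```

View pics/pre.png

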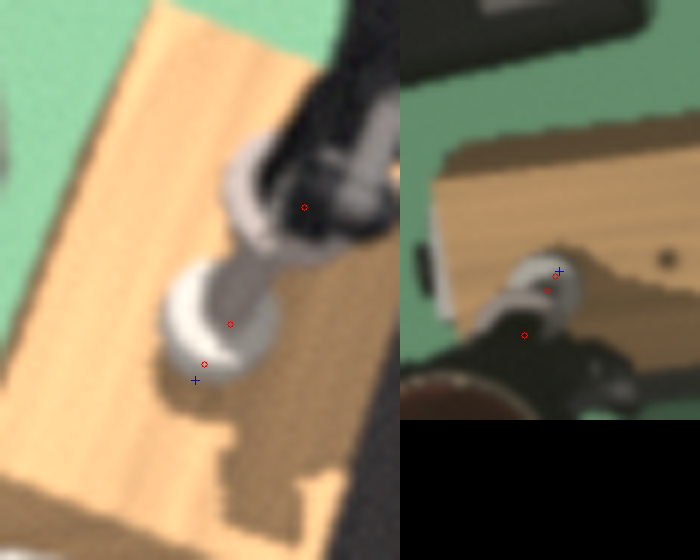

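The stop hides the mouth in both views. The gauge appears offset by about 2 to 3 mm in the hand: stop centre at side crop (220,320) and top crop (545,285). I'll fit its pose in the hand from the three saved pictures.

```bash
cat > gf.py <<'E'
from h import *
from scipy.ndimage import map_coordinates, gaussian_filter1d
OFF={"side":np.array([-.04,-.44]),"top":np.array([-.01,.52])}
D=rv(Rz(SA)[:,1],np.array([0,0,-1.]));B=rv(jy,-nb)
V=[("side","held_side.npy",np.array([.6154,.0160,.3166]),D),("side","pre_side.npy",np.array([.5469,.2917,.2691]),B),("top","pre_top.npy",np.array([.5469,.2917,.2691]),B)]
IM=[np.load(f) for _,f,_,_ in V]
th=np.linspace(0,2*np.pi,60,endpoint=False)
def ring(h,r): return np.c_[r*np.cos(th),r*np.sin(th),np.full(60,h)]
def world(v,p,X): # gauge coords -> world; p=dx,dy,ax,r(stop),dz
    n,_,pos,o=v;R=Rn.from_rotvec(o).as_matrix()
    Y=X.copy();Y[:,2]=G+p[4]-Y[:,2]           # along tool z
    Y[:,0]+=p[0]+p[2]*Y[:,2];Y[:,1]+=p[1]
    return Y@R.T+pos
def outl(v,p,part):
    X=np.r_[ring(p[3],.018),ring(p[3]+.014,.018)] if part=="stop" else np.r_[ring(p[3]+.02,.008),ring(.1,.008)]
    u=proj(v[0],world(v,p,X))+OFF[v[0]]
    h=cv2.convexHull(u.astype(np.float32))[:,0].astype(float)
    q=np.r_[h,h[:1]];s=np.r_[0,np.cumsum(np.linalg.norm(np.diff(q,axis=0),axis=1))]
    t=np.linspace(0,s[-1],60,endpoint=False);P=np.c_[np.interp(t,s,q[:,0]),np.interp(t,s,q[:,1])]
    d=np.roll(P,-1,0)-np.roll(P,1,0);m=np.c_[-d[:,1],d[:,0]];m/=np.linalg.norm(m,axis=1)[:,None]
    if part=="rod": # keep long flanks only
        a=np.diff(proj(v[0],world(v,p,np.array([[0,0,p[3]+.02],[0,0,.1]]))),axis=0)[0];a/=np.linalg.norm(a)
        c=proj(v[0],world(v,p,np.array([[0,0,p[3]+.02],[0,0,.1]])))+OFF[v[0]];L=np.linalg.norm(c[1]-c[0]);al=(P-c[0])@a
        k=(al>.1*L)&(al<.7*L)&(abs(m@a)<.3);P,m=P[k],m[k]
    return P,m
parts=[(0,"stop"),(0,"rod"),(1,"stop"),(1,"rod"),(2,"stop")]
def res(p,w,use=parts):
    out=[]
    for i,k in use:
        P,m=outl(V[i],p,k);ts=np.arange(-w,w+.01,.1);im=IM[i]
        q=P[:,None]+ts[None,:,None]*m[:,None]
        g=sum(abs(np.gradient(map_coordinates(im[:,:,c],[q[...,1],q[...,0]],order=1),axis=1)) for c in range(3))
        g=gaussian_filter1d(g,4,axis=1);out.append((i,k,P,m,ts[g.argmax(1)],g.max(1)))
    return out
def fit(p,use=parts,prior=(100,100,30,0,500)):
    for w in(3,2.5,2,1.5,1.5,1.2):
        M=res(p,w,use);T=[P+ts[:,None]*m for _,_,P,m,ts,_ in M]
        def r(q):
            o=[]
            for (i,k,P,m,ts,g),t in zip(M,T):
                P2,m2=outl(V[i],q,k)
                j=np.linalg.norm(t[:,None]-P2[None],axis=2).argmin(1);ok=abs(ts)<w-.15
                o.append(np.where(ok,((t-P2[j])*m2[j]).sum(1),0)*np.minimum(1,g/4))
            return np.r_[np.concatenate(o),np.array(prior)*q*1.]
        f=least_squares(r,p,loss="soft_l1",f_scale=.3,diff_step=1e-3,x_scale=[1e-3,1e-3,.02,1e-3,1e-3]);p=f.x
    return p,f.cost
if __name__=="__main__":
    p0=np.array([-.002,.0005,.001,.028,.0002])
    for use in(parts,parts[:2],parts[2:4],parts[4:]):
        for x0 in(-.003,.001):
            q=p0.copy();q[0]=x0;p,c=fit(q,use);print(use,p.round(4),round(c,2))
    p,c=fit(p0);np.save("gp.npy",p)
    tw=world(V[1],p,np.array([[0,0,0.],[0,0,.1]]));a=tw[0]-MOUTH;print("tip rel mouth jx,jy,n",a@np.cross(jy,nb),a@jy,a@nb)
    outs=[]
    for i,(x,y,w,h,k) in enumerate([(245,150,40,55,7),(215,240,45,55,7),(163,190,30,35,5)]):
        o=cv2.resize(np.clip(IM[i][y:y+h,x:x+w]*1.2,0,255).astype(np.uint8),None,fx=k,fy=k,interpolation=cv2.INTER_CUBIC)
        for kk in("stop","rod"):
            P,_=outl(V[i],p,kk)
            for u in (P-[x,y]+.5)*k-.5: cv2.circle(o,tuple(int(z) for z in u.round()),1,(0,0,255),-1)
        outs.append(cv2.copyMakeBorder(o,0,385-o.shape[0],0,0,0))
    cv2.imwrite("pics/gfit.png",np.hstack(outs))
E
python3 gf.py
```

```text
[(0, 'stop'), (0, 'rod'), (1, 'stop'), (1, 'rod'), (2, 'stop')] [-0.0049  0.001   0.0228  0.0352  0.    ] 4.78
[(0, 'stop'), (0, 'rod'), (1, 'stop'), (1, 'rod'), (2, 'stop')] [-0.0043  0.001   0.016   0.0351 -0.    ] 4.47
[(0, 'stop'), (0, 'rod')] [-0.0035  0.0015 -0.0041  0.034  -0.    ] 1.27
[(0, 'stop'), (0, 'rod')] [-0.0024  0.003  -0.0011  0.0364  0.0001] 1.28
[(1, 'stop'), (1, 'rod')] [-0.0027 -0.005   0.007   0.0243  0.    ] 1.41
[(1, 'stop'), (1, 'rod')] [-0.0027 -0.0048  0.0071  0.0247  0.    ] 1.34
[(2, 'stop')] [-0.0018  0.0004 -0.004   0.0345 -0.    ] 0.73
[(2, 'stop')] [-0.0024 -0.     -0.004   0.0375 -0.    ] 0.88
tip rel mouth jx,jy,n 0.0022686345101762305 0.0012083045695354476 0.012139057578287399
```

View pics/gfit.png

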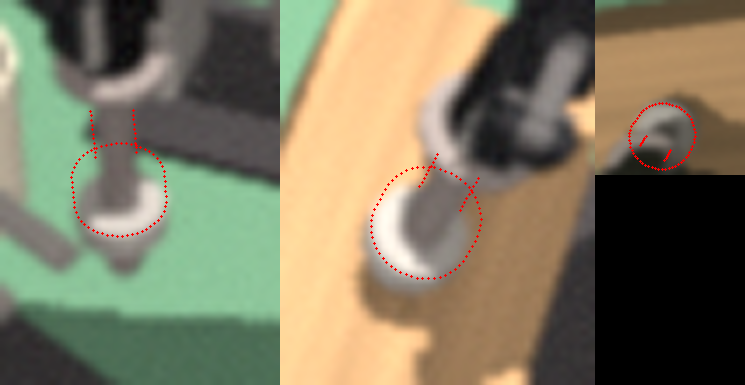

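The fit put the stop too high: the real lower rim is at y≈250 in the left crop, against 236 drawn. I'll refit from lower starting values.

```bash
python3 - <<'E'
import gf;from gf import *
for use in(parts,parts[:4],parts[:2],parts[2:4],parts[4:]):
    for r0 in(.022,.027):
        p,c=fit(np.array([-.0025,.0003,.001,r0,.0001]),use,(100,400,100,0,1000));print([u for u in use],p.round(4),round(c,2))
    if use is parts:
        tw=world(V[1],p,np.array([[0,0,0.],[0,0,.1]]))
        for X in tw: a=X-MOUTH;print("  rel mouth jx,jy,n",(a@np.cross(jy,nb)).round(4),(a@jy).round(4),(a@nb).round(4))
        for i,k,P,m,ts,g in res(p,1.5): print("   ",i,k,np.median(ts).round(2),np.mean(abs(ts)).round(2))
        np.save("gp.npy",p)
E
```

```text
[(0, 'stop'), (0, 'rod'), (1, 'stop'), (1, 'rod'), (2, 'stop')] [-0.0031  0.0011  0.0015  0.0352 -0.    ] 5.02
[(0, 'stop'), (0, 'rod'), (1, 'stop'), (1, 'rod'), (2, 'stop')] [-0.0032  0.001   0.0035  0.0351  0.    ] 4.99
  rel mouth jx,jy,n 0.0031 0.0012 0.0122
  rel mouth jx,jy,n 0.0034 0.0012 0.1122
    0 stop 0.15 0.67
    0 rod 0.2 0.71
    1 stop 0.2 0.68
    1 rod -0.05 0.74
    2 stop 0.05 0.58
[(0, 'stop'), (0, 'rod'), (1, 'stop'), (1, 'rod')] [-0.0034  0.0012  0.0019  0.0351 -0.0001] 3.46
[(0, 'stop'), (0, 'rod'), (1, 'stop'), (1, 'rod')] [-0.0033  0.0014  0.0009  0.0351 -0.0002] 3.56
[(0, 'stop'), (0, 'rod')] [-0.004   0.      0.      0.0181 -0.    ] 2.45
[(0, 'stop'), (0, 'rod')] [-0.0053  0.0002  0.0006  0.0321 -0.    ] 1.46
[(1, 'stop'), (1, 'rod')] [-0.003  -0.0001  0.0008  0.0335  0.    ] 1.63
[(1, 'stop'), (1, 'rod')] [-0.0028 -0.0002  0.0005  0.0331  0.    ] 1.53
[(2, 'stop')] [-0.0026  0.     -0.0002  0.0368  0.    ] 0.71
[(2, 'stop')] [-0.0023  0.0003 -0.0004  0.0359  0.    ] 0.9
```

All views agree on about 2.5 to 3 mm offset along the tool's -x. I'll shift by 2.6 mm and try the entry with a light force limit.

```bash
cat >> h.py <<'E'
e=np.cross(jy,nb); AIM=MOUTH-.0026*e
E
python3 - <<'E'
from h import *
robot.move_straight(AIM+nb*(G+.012),speed=.03)
s0=st()
hit=robot.move_straight(AIM+nb*(G-.014),speed=.03,stop_force=6);s=st()
print(hit,"depth",-((s["eef_pos"]-AIM)@nb-G), "f n,e,y",[(np.round((s["ft_force"]-s0["ft_force"])@v,2)) for v in(nb,e,jy)], s["wrist_torque"]-s0["wrist_torque"])
E
```

```text
12.32 [0.5441 0.2912 0.2678] [-0.25  0.36 -2.67] w 0.335 f 78.8 [ 0.37  0.11 -1.1   1.77  0.37  1.04  0.81]
13.33 [0.5539 0.2923 0.2438] [-0.55 -0.88 -2.23] w 0.329 f 78.8 [ 0.34  0.16 -1.09  1.79  0.43  1.01  0.76]
False depth 0.013805680011485341 f n,e,y [np.float64(0.56), np.float64(-0.23), np.float64(-1.21)] [-0.02949828 -0.01246574  0.03005982]
```

It entered cleanly to 14 mm with no force. Now push to the bottom.

```bash
python3 - <<'E'
from h import *
s0=robot.get_state()
def rep(m):
    s=robot.get_state();d=s["ft_force"]-s0["ft_force"]
    print(m,round(s["t"],2),"depth",round(G-(s["eef_pos"]-AIM)@nb,4),"f n,e,y",*[np.round(d@v,2) for v in(nb,e,jy)],"w",round(s["grip_width"],3))
for d in(.024,.034,.044,.052):
    h=robot.move_straight(AIM+nb*(G-d),speed=.03,stop_force=14);rep((d,h))
    if h: break
E
```

```text
(0.024, False) 13.82 depth 0.0243 f n,e,y 0.51 0.13 0.73 w 0.335
(0.034, False) 14.3 depth 0.0343 f n,e,y 0.07 1.27 1.24 w 0.336
(0.044, False) 14.78 depth 0.0443 f n,e,y -0.06 0.16 1.37 w 0.333
(0.052, False) 15.2 depth 0.0523 f n,e,y 0.12 0.87 0.64 w 0.333
```

```bash
python3 - <<'E'
from h import *
s0=robot.get_state()
def rep(m):
    s=robot.get_state();d=s["ft_force"]-s0["ft_force"]
    print(m,round(s["t"],2),"depth",round(G-(s["eef_pos"]-AIM)@nb,4),"f n,e,y",*[np.round(d@v,2) for v in(nb,e,jy)],"w",round(s["grip_width"],3))
h=robot.move_straight(AIM+nb*(G-.084),speed=.02,stop_force=15);rep(h)
robot.wait(.6);rep("hold")
p=robot.get_state()["eef_pos"]
h=robot.move_straight(p-nb*.002,speed=.01,stop_force=15);rep(("press",h))
robot.wait(1.2);rep("hold")
cv2.imwrite("pics/in.png",cv2.resize(robot.read_camera("side")[225:325,190:290],None,fx=5,fy=5,interpolation=cv2.INTER_CUBIC))
E
```

```text
True 16.02 depth 0.0649 f n,e,y 11.03 -0.99 -1.3 w 0.333
hold 16.62 depth 0.0649 f n,e,y 9.87 -0.2 -0.17 w 0.339
('press', True) 16.83 depth 0.0649 f n,e,y 12.11 -2.4 -2.24 w 0.33
hold 18.03 depth 0.0649 f n,e,y 11.72 -1.52 -1.53 w 0.335
```

View pics/in.png

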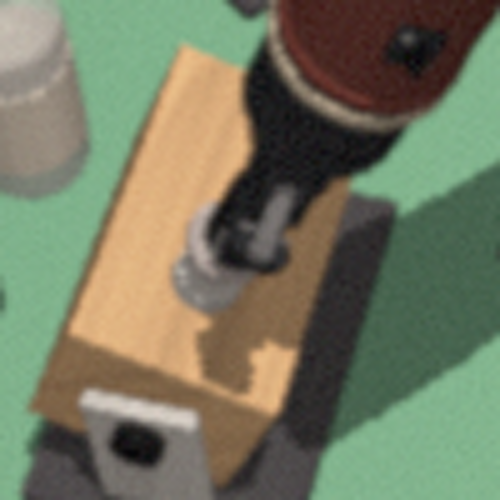

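It bottomed out at a depth of 64.9 mm, within the stated range and rigid. The stop lies on the wood at (210,285) in the picture, and I held it for over 1 s. Now I'll withdraw and go back the same way.

```bash
python3 - <<'E'
from h import *
D=rv(Rz(SA)[:,1],np.array([0,0,-1.])); b=SEAT+[0,0,.018]
robot.move_straight(AIM+nb*(G-.03),speed=.05)
robot.move_straight(AIM+nb*(G+.07),speed=.1); st()
robot.move_pose(b-.085*sx+[0,0,.16],D); st()
robot.move_straight(b-.085*sx+[0,0,.03],speed=.15)
robot.move_straight(b-.085*sx+[0,0,.006],speed=.05); robot.wait(.2); st()
im=robot.read_camera("side")
cv2.imwrite("pics/back.png",cv2.resize(im[140:250,200:300],None,fx=5,fy=5,interpolation=cv2.INTER_CUBIC))
E
```

```text
20.09 [0.5231 0.2888 0.3211] [-0.48  0.22 -1.88] w 0.333 f 78.9 [ 0.43  0.   -1.11  1.72  0.23  1.12  0.92]
21.21 [0.6154 0.0189 0.3185] [-0.08  0.55 -0.33] w 0.331 f 78.9 [ 0.55  0.34 -0.86  1.38  0.26  1.53  0.88]
23.06 [0.616  0.0162 0.1643] [-1.03  0.16 -1.7 ] w 0.331 f 78.9 [ 0.54  0.43 -0.82  1.6   0.33  1.25  0.83]
```

View pics/back.png

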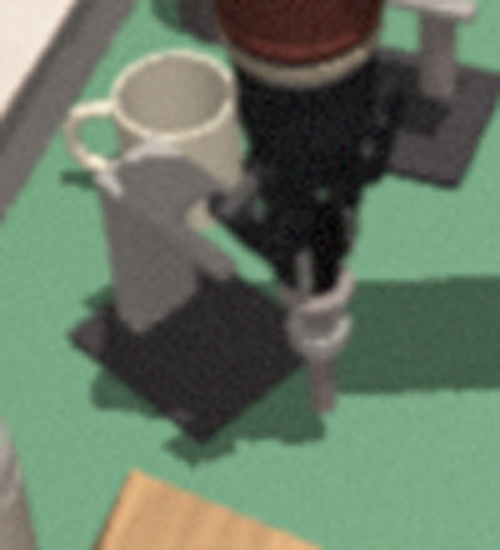

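The stop now sits high at (320,322) and the gauge hangs upright outside the slot. Next: slide in, lower, release and back off.

```bash
python3 - <<'E'
from h import *
b=SEAT+[0,0,.018]
print(robot.move_straight(b+[0,0,.006],speed=.06,stop_force=8)); robot.wait(.2); st()
print(robot.move_straight(b+[0,0,-.002],speed=.015,stop_force=3)); robot.wait(.2); st()
E
```

```text
False
24.88 [ 0.6939 -0.0172  0.1641] [ 0.63 -0.93 -1.96] w 0.332 f 78.9 [ 0.48  0.58 -0.77  1.4   0.4   1.33  0.87]
True
25.5 [ 0.694  -0.0172  0.1583] [-0.64 -0.65  5.89] w 0.33 f 80.0 [ 0.48  0.58 -0.77  1.4   0.4   1.32  0.86]
```

Contact came at exactly the original height (0.1583). Releasing now.

```bash
python3 - <<'E'
from h import *
b=SEAT+[0,0,.018]
robot.gripper_to(1.0); robot.wait(.3); st()
robot.move_straight(b+[0,0,.09],speed=.06); robot.move_straight(b+[0,0,.2],speed=.2)
robot.move_straight(b-.15*sx+[0,0,.2],speed=.2); robot.wait(.5); st()
# numeric check: compare stand area with first picture
for n in C:
    im=robot.read_camera(n); cv2.imwrite(f"pics/end_{n}.png",im); a=cv2.imread(f"pics/{n}0.png")
    u=proj(n,SEAT+[0,0,.06])[0].astype(int)
    d=cv2.GaussianBlur(cv2.absdiff(im,a),(3,3),0).max(2)[u[1]-8:u[1]+45,u[0]-15:u[0]+20]
    print(n,u,"handle diff",d[:22].mean().round(1),"below",d[22:].mean().round(1))
    g=im.min(2)[u[1]-8:u[1]+18,u[0]-12:u[0]+13];g0=a.min(2)[u[1]-8:u[1]+18,u[0]-12:u[0]+13]
    for q in(g0,g):
        y,x=np.where(q<25);print("  dark handle centroid",x.mean().round(2),y.mean().round(2),len(x))
E
```

```text
26.39 [ 0.6934 -0.0173  0.1573] [-0.33 -0.01 -0.13] w 1.001 f 0.0 [ 0.48  0.58 -0.77  1.4   0.4   1.32  0.86]
30.15 [0.5561 0.0417 0.3579] [-0.77  0.32 -0.48] w 0.998 f 0.0 [ 0.59  0.2  -0.87  1.44  0.15  1.57  0.9 ]
side [241 170] handle diff 13.9 below 21.2
  dark handle centroid 12.42 14.86 106
  dark handle centroid 12.3 14.25 120
top [282 174] handle diff 29.4 below 49.7
  dark handle centroid 12.33 13.67 3
  dark handle centroid 13.3 9.61 46
```

```bash
python3 -c "
from workcell import robot
print(robot.sign_off())"
```

```text
the job is handed in; nothing more can be done
None
```

I measured the bore with the slim gauge (about 65 mm deep, bottomed out and held for over a second), hung it back on its stand with the stop pushed up and the fingers clear of it, and handed the job in at about 30 s.

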